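# Turn the tube carousel to the reader

### The arm

A 6-joint arm with a two-finger parallel gripper is mounted at the origin on the work surface. World frame = base frame: x ahead of the robot, y to its left, z up, the work surface at z = 0. Lengths are in mm, angles in rad, forces in N, time in s.
With the tool pointing down it reaches from about 275 to 975 mm from the base axis. Payload 8.4 kg.
Tool frame: the origin (TCP) lies at the very end of the fingers, on their centre line; the grasp point (between the pads) lies 19 mm behind it (manip.tcp_to_grasp is the distance from the TCP to the grasp point, in mm); z points along the fingers, y is the line along which they close (so a half turn about z gives the same grasp; the last joint's range is limited). The gripper opens to 92 mm and grips with 3 to 60 N. Pads are 20 mm wide; open, the fingers measure 128 mm over their backs; the gripper's body (75 mm by 189 mm) begins 69 mm behind the grasp point.
Start: joints at [1.247, 0.353, 1.633, -0, 1.155, -0.002], TCP at [197.67, 592.92, 214.583] pointing down, gripper open.
Joint ranges: [-2.63, 2.63], [-0.92, 2.1], [0.06, 2.66], [-1.3, 4.44], [0, 2.69], [-3.02, 3.02]. Speed limits (rad/s): [2.22, 2.22, 2.79, 3.14, 3.14, 3.14].

### API

Orientations are given as a unit quaternion [x, y, z, w].
In Python, from plant import manip, cams, workorder gives the robot as it stands. The module is installed in compiled form; this text tells all that it offers.
- The arm moves only by the shell command python3 -m pendant 'ROWS' [FORCE]. ROWS is text: rows parted by semicolons, each of 7 numbers parted by spaces: the shift along the tool's x, y, z in cm, then the turn, a rotation vector about the tool's x, y, z in degrees, then the opening in per cent of the stroke, from 0 (shut) to 100 (fully open). In form: dx dy dz ax ay az claw; .... A call has 1 to 10 rows; each row shifts and turns the commanded pose from where the row before left it, along the tool's axes as they then stand; what a row does not reach is not made up. A row lasts 1/10 s, in which the tool goes at most 50 mm and 8.59 degrees, less where a joint would pass 70% of its speed; a pose out of reach is approached as far as the arm can. A call with a gripper value outside its range is refused whole. The fingers move at their own pace and stop on an object; FORCE is the grip in N (left out, the last holds). Time passes only in rows, so rows that do not move let the fingers close. It gives the time, the measured TCP pose, the force, the opening and the grip force at its end, in the units of the state.
- manip.sense(): the state, without advancing time (a new reading comes with each control period).
- cams.capture(name): name is "scene" or "side" or "wrist"; returns a dict with "image" (480x640x3 uint8, red, green, blue), "fx", "fy", "cx", "cy" (pixels), "rvec" (rotation vector, rad) and "tvec" (3), from world to camera coordinates, as OpenCV has them. Camera axes: x right, y down, z forward; pixel columns grow to the right and rows downward; lengths in mm; the calibration is good to about 2 mm. The wrist camera is an equidistant fisheye: a pixel r from the principal point sees the ray r / f radians off the axis. A picture is of the moment at which its call begins. There is no depth.
- workorder.hand_in(): hands the job in; it is judged then, once.
The state is a dict: "time_s": time; "joint_pos": joint angles; "dq": joint speeds; "tau": joint torques, N m; "ee_pos": TCP position; "tool_rot": TCP orientation; "wrist_force": force on the tool from outside, world axes, zero at the start; "wrist_torque": the same for the moment, N m; "finger_gap": finger opening in mm; "grasp_force": force on a finger pad.
Only numpy, scipy, OpenCV 4.12 (cv2) and the standard library are available. Lean on these libraries where they do the work, as an engineer would, in place of code of your own. Each camera call takes 0.05 s, during which the arm holds its last target. There are 200 camera calls.

### The job

On the lab bench stand two tube carousels, a large and a small one. Turn the large carousel until its white arrow points straight at the white tip of its own reader head, then let go, without turning the small carousel.

Things in the scene. Friction and masses are not known exactly. Their poses are not given: they have to be found in the camera images.
- carousel_grip (a point): Centre of the black bar handle on top of the large carousel, on its vertical turning axis, 120 mm above the table. The bar is 52 mm long, 14 mm wide, 34 mm high (103 to 137 mm above the table), on a 15 mm steel stalk, and turns with the carousel. x axis: level, along the bar, towards the white arrow; z up. Tube tops are 89 mm above the table, on a 60 mm radius.
- carousel_index (a point): White pointed tip of the large carousel's reader head, 43 mm above the table, 94 mm from the turning axis. The head is a black block (34 x 44 mm, 46 mm high with the white pointer on top) on the rim of the round aluminium foot (200 mm diameter, fixed to the bench); it does not turn. At the end the arrow must point from the axis to this tip.
- carousel (a joint): Turn of the large carousel (grey disc, 160 mm diameter, 7 capped tubes, white arrow in the eighth place sticking out 14 mm over the rim), in rad: 0 when the arrow points exactly at the reader's tip, growing counterclockwise seen from above. Starts between 0.5 and 1.3, turns from -2.6 to 2.6, stays where it is left by a light friction of about 0.06 N m.
- small_mark (a point): Tip of the white arrow on the small carousel, which must stay where it is: 40 mm above the table, 62 mm from that carousel's axis, on a grey disc of 96 mm diameter with 5 capped tubes, a similar black bar handle (40 x 14 x 34 mm, top 137 mm above the table) and a reader head of its own.
There are look-alikes about, which are no part of the job. What is shaped like the part that bears carousel_grip but purple is not meant.

How it is judged (in metres and radians):
At the end, for the whole second after the job is handed in: The large carousel's arrow points at its reader's tip within 10 degrees (joint within 0.175 rad of 0) and the carousel is at rest (value of joint carousel between -0.175 and 0.175 rad and velocity of joint carousel between -0.05 and 0.05 rad/s); the robot touches nothing.
It fails at once if the small carousel is turned (its arrow tip moves more than 12 mm) (distance of small_mark from where it was at the start of the episode above 0.012 m).
It also fails if it takes over 30 s, if anything falls off the work surface, if the arm or the gripper's body presses on something with over 40 N, if the wrist force passes 120 N, or if a joint passes its speed limit or range.

## Working session

There is one attempt and no reset: what is moved stays moved. The work goes in short steps, Python scripts to look and compute and a shell command to move; the robot and the scene stay as the last step left them, time stands still between calls to the robot, and variables do not carry over. Pictures are saved under pics/ and viewed, at most 10 in all, crops included, and the job is handed in when it is done.

```bash
mkdir -p pics
cat > h.py <<'E'
import numpy as np, cv2
from plant import manip, cams, workorder
def cap(n,f):
    c=cams.capture(n); cv2.imwrite('pics/'+f,c['image'][:,:,::-1]); 
    np.savez('pics/'+f+'.npz',**c); return c
def ray(c,u,v,z):
    R=cv2.Rodrigues(np.array(c['rvec'],float))[0]; t=np.array(c['tvec'],float).ravel()
    d=R.T@np.array([(u-c['cx'])/c['fx'],(v-c['cy'])/c['fy'],1]); o=-R.T@t
    return o+d*(z-o[2])/d[2]
def proj(c,p):
    R=cv2.Rodrigues(np.array(c['rvec'],float))[0]; q=R@np.array(p,float)+np.array(c['tvec'],float).ravel()
    return np.array([c['fx']*q[0]/q[2]+c['cx'],c['fy']*q[1]/q[2]+c['cy']])
E
python3 -c "
from h import *
cap('scene','s0.png');cap('side','d0.png');s=manip.sense();print(s['ee_pos'],s['tool_rot'],s['time_s'])"
```

```text
[197.53971389 592.50178806 213.94757365] [ 1.60209514e-01  9.87082841e-01 -6.05713261e-04 -9.36852427e-05] 0.1
```

View pics/s0.png

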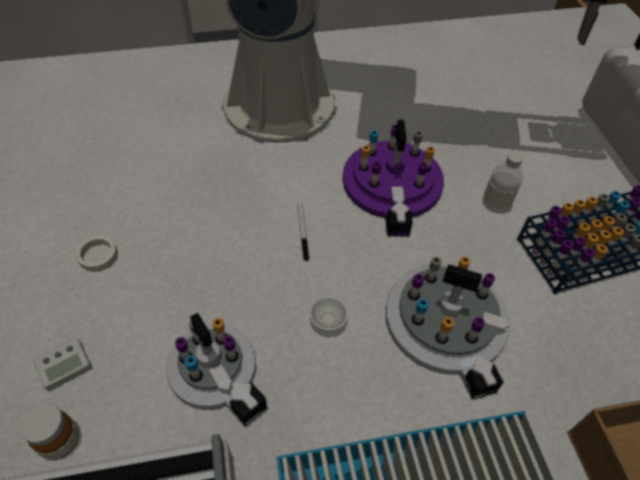

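View pics/d0.png

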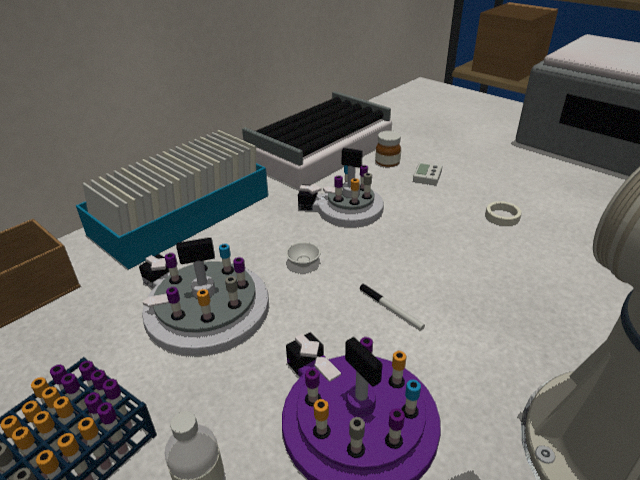

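Candidates in the scene view are the purple carousel (393,175), the small grey one (210,365) and the large grey one (450,312). The large grey one fits: grey disc, 7 tubes, arrow at (495,323) and reader at (483,375). I'll confirm it in an enlarged crop.

```bash
python3 -c "
from h import *
a=cv2.imread('pics/s0.png')[240:405,370:530];b=cv2.imread('pics/d0.png')[225:355,130:290]
k=lambda i:cv2.resize(i,None,fx=800/320*1.0,fy=2.5,interpolation=cv2.INTER_CUBIC)
a=k(a);b=k(b);o=np.zeros((a.shape[0],800,3),np.uint8);o[:,:400]=a;o[:b.shape[0],400:]=b
cv2.imwrite('pics/crop.png',o)"
```

```text
(no output)
```

View pics/crop.png

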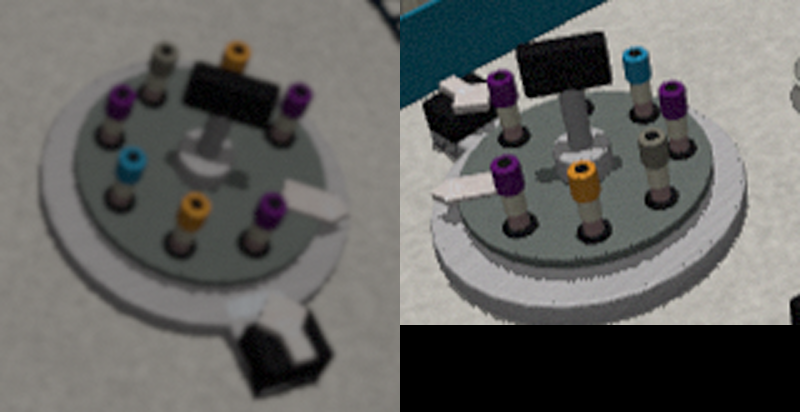

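Confirmed: grey disc with 7 tubes and an arrow. In scene pixels, the bar centre is at (462,278), the arrow tip at (509,323) and the reader tip at (477,356).

```bash
python3 -c "
from h import *
s=dict(np.load('pics/s0.png.npz'));d=dict(np.load('pics/d0.png.npz'))
A=ray(s,462.4,278,120);B=ray(d,195.6,250.2,120);print('grip',A,B)
T=ray(s,508.8,322.8,40);T2=ray(d,143.2,302,40);print('arrow',T,T2)
I=ray(s,477,356,43);I2=ray(d,166,268,43);print('idx',I,I2)
# bar ends in scene, top edge z137
e1=ray(s,370+197/2.5,240+65/2.5,137);e2=ray(s,370+279/2.5,240+97/2.5,137);print('bar',e1,e2,np.degrees(np.arctan2(*(e2-e1)[1::-1])),np.linalg.norm(e2-e1))
C=(A+B)/2
f=lambda P:(np.degrees(np.arctan2(P[1]-C[1],P[0]-C[0])),np.hypot(*(P-C)[:2]))
for P in (T,T2,I,I2):print(f(P))
M=ray(s,208,340,120);print('small',ray(s,201,331,120))
print('purple',ray(s,400,135,120))
"
```

```text
grip [592.97378509 188.07438748 120.        ] [588.44398063 188.64864664 120.        ]
arrow [637.61642786 267.54117912  40.        ] [637.04426103 267.26103741  40.        ]
idx [683.90748626 196.77423106  43.        ] [678.54636775 198.37570004  43.        ]
bar [579.63043263 167.87698323 137.        ] [609.39661502 206.97213725 137.        ] 52.71515981312115 49.137121217862244
(np.float64(59.35668904406933), np.float64(92.03117222778357))
(np.float64(59.575531186839264), np.float64(91.49918896760862))
(np.float64(5.157912213755088), np.float64(93.57752631838926))
(np.float64(6.504099059635119), np.float64(88.40649077851195))
small [ 613.69119581 -196.01183699  120.        ]
purple [275.59386437 184.48349018 120.        ]
```

```bash
python3 -m pendant '-4.2 -2.2 0 0 0 0 100;-4.2 -2.2 0 0 0 0 100;-4.2 -2.2 0 0 0 0 100;-4.2 -2.2 0 0 0 0 100;-4.2 -2.2 0 0 0 0 100;-4.2 -2.2 0 0 0 0 100;-4.2 -2.2 0 0 0 0 100;-4.2 -2.2 0 0 0 0 100;-4.2 -2.2 0 0 0 0 100;-4.2 -2.2 0 0 0 0 100'
python3 -m pendant '-4.2 -2.2 0 0 0 0 100;-3.9 -1.8 0 0 0 0 100;0 0 0 0 0 8.5 100;0 0 0 0 0 8.5 100;0 0 0 0 0 8.5 100;0 0 0 0 0 8.5 100;0 0 0 0 0 8.5 100;0 0 0 0 0 8.5 100;0 0 0 0 0 8.5 100;0 0 0 0 0 8.5 100'
python3 -m pendant '0 0 0 0 0 8.5 100;0 0 0 0 0 8.5 100;0 0 0 0 0 8.5 100;0 0 0 0 0 8.5 100;0 0 0 0 0 0 100;0 0 0 0 0 0 100'
python3 -c "
from h import *
cap('wrist','w1.png');s=manip.sense()
from scipy.spatial.transform import Rotation as R
r=R.from_quat(s['tool_rot']).as_matrix();print(s['ee_pos'],r.round(3),s['joint_pos'])"
```

```text
time_s: 1.1
ee_pos: [527.4, 249.7, 214.4]
tool_rot: [0.16, 0.987, -0.0, -0.0]
wrist_force: [1.2, 1.0, 0.6]
finger_gap: 91.6
grasp_force: 0.0
time_s: 2.1
ee_pos: [590.4, 187.7, 214.2]
tool_rot: [0.687, 0.727, -0.0, -0.0]
wrist_force: [-0.2, -0.3, -0.7]
finger_gap: 91.6
grasp_force: 0.0
time_s: 2.7
ee_pos: [590.5, 187.8, 214.3]
tool_rot: [0.867, 0.499, -0.0, -0.0]
wrist_force: [-0.3, 0.1, -0.2]
finger_gap: 91.4
grasp_force: 0.0
[590.5782033  187.76817451 214.37431113] [[ 0.503  0.864 -0.   ]
 [ 0.864 -0.503 -0.   ]
 [-0.    -0.    -1.   ]] [3.05406598e-01 3.45259263e-01 1.64514215e+00 1.07385673e-05
 1.15160106e+00 8.32516836e-01]
```

View pics/w1.png

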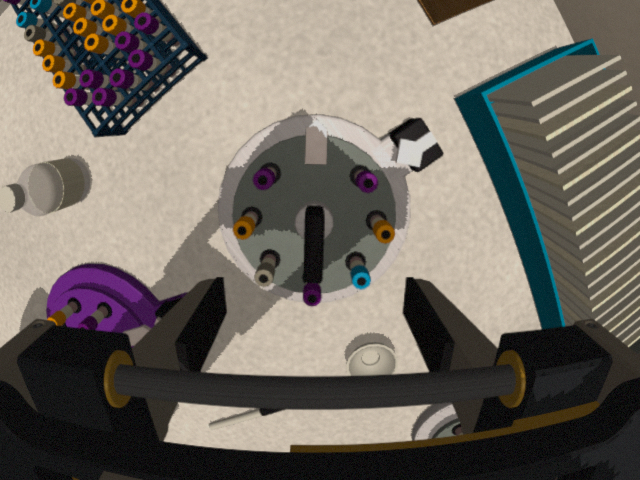

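The wrist view shows the bar at (314,245), aligned with the tool x axis and midway between the fingers (205 and 425). The arrow is at (315,145) and the reader at (413,145). Next: descend and grip.

```bash
python3 -m pendant '0 0 3 0 0 0 100;0 0 3 0 0 0 100;0 0 2.5 0 0 0 100;0 0 1.4 0 0 0 100;0 0 1 0 0 0 100;0 0 0 0 0 0 100;0 0 0 0 0 0 60'
python3 -m pendant '0 0 0 0 0 0 30;0 0 0 0 0 0 0;0 0 0 0 0 0 0;0 0 0 0 0 0 0;0 0 0 0 0 0 0;0 0 0 0 0 0 0' 20
```

```text
time_s: 3.45
ee_pos: [591.3, 188.0, 106.4]
tool_rot: [0.868, 0.497, 0.001, 0.0]
wrist_force: [0.4, 0.2, 0.2]
finger_gap: 85.6
grasp_force: 0.0
time_s: 4.05
ee_pos: [590.7, 187.8, 105.7]
tool_rot: [0.868, 0.497, 0.0, -0.0]
wrist_force: [0.3, -0.3, 0.0]
finger_gap: 38.0
grasp_force: 0.0
```

```bash
python3 -m pendant '0 0 0 0 0 0 0;0 0 0 0 0 0 0;0 0 0 0 0 0 0;0 0 0 0 0 0 0;0 0 0 0 0 0 0;0 0 0 0 0 0 0' 20
```

```text
time_s: 4.65
ee_pos: [590.0, 188.1, 105.5]
tool_rot: [0.868, 0.497, -0.0, -0.0]
wrist_force: [-4.4, 2.9, 2.7]
finger_gap: 13.6
grasp_force: 20.0
```

```bash
python3 -m pendant '0 0 0 0 0 3 0;0 0 0 0 0 5 0;0 0 0 0 0 6 0;0 0 0 0 0 6 0;0 0 0 0 0 6 0;0 0 0 0 0 6 0;0 0 0 0 0 6 0;0 0 0 0 0 6 0;0 0 0 0 0 5 0;0 0 0 0 0 4 0' 35
python3 -m pendant '0 0 0 0 0 0 0;0 0 0 0 0 0 0;0 0 0 0 0 0 0'
python3 -c "
from h import *
a=cap('wrist','w2.png');b=cap('scene','s1.png')
print(a['fx'],a['cx'],a['cy'])
o=np.zeros((400,800,3),np.uint8)
o[:,:400]=cv2.resize(cv2.imread('pics/s1.png')[245:405,370:530],(400,400),interpolation=2)
o[:,400:]=cv2.resize(cv2.imread('pics/w2.png')[0:400,120:520],(400,400),interpolation=2)
cv2.imwrite('pics/c2.png',o)"
```

```text
time_s: 5.65
ee_pos: [590.5, 187.5, 105.5]
tool_rot: [0.998, 0.056, -0.0, 0.0]
wrist_force: [-2.8, -0.4, 1.6]
finger_gap: 13.9
grasp_force: 35.0
time_s: 5.95
ee_pos: [590.4, 187.5, 105.5]
tool_rot: [0.998, 0.058, -0.0, 0.0]
wrist_force: [-4.0, -1.4, 2.0]
finger_gap: 13.8
grasp_force: 35.0
371.64829954431775 314.3115224723715 239.436037781014
```

View pics/c2.png

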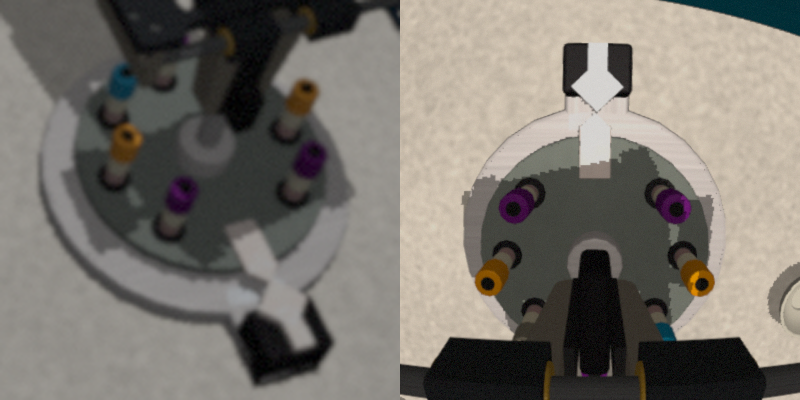

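The arrow tip (597,115 in the crop) meets the reader tip (597,112), lined up within about 2°. I'll release and rise.

```bash
python3 -m pendant '0 0 0 0 0 0 30;0 0 0 0 0 0 60;0 0 0 0 0 0 60;0 0 0 0 0 0 60;0 0 0 0 0 0 60;0 0 0 0 0 0 60;0 0 0 0 0 0 60;0 0 -1 0 0 0 60;0 0 -3 0 0 0 60;0 0 -3 0 0 0 60'
python3 -m pendant '0 0 -3 0 0 0 60;0 0 -3 0 0 0 60;0 0 -2 0 0 0 60;0 0 0 0 0 0 60;0 0 0 0 0 0 60;0 0 0 0 0 0 60'
python3 -c "
from h import *
cap('wrist','w3.png')"
```

```text
time_s: 7.05
ee_pos: [590.3, 187.7, 176.5]
tool_rot: [0.998, 0.057, -0.001, 0.0]
wrist_force: [0.8, 0.4, 0.7]
finger_gap: 55.0
grasp_force: 0.0
time_s: 7.65
ee_pos: [589.9, 187.6, 254.3]
tool_rot: [0.998, 0.057, -0.001, 0.0]
wrist_force: [-0.3, -0.7, -0.3]
finger_gap: 55.2
grasp_force: 0.0
```

View pics/w3.png

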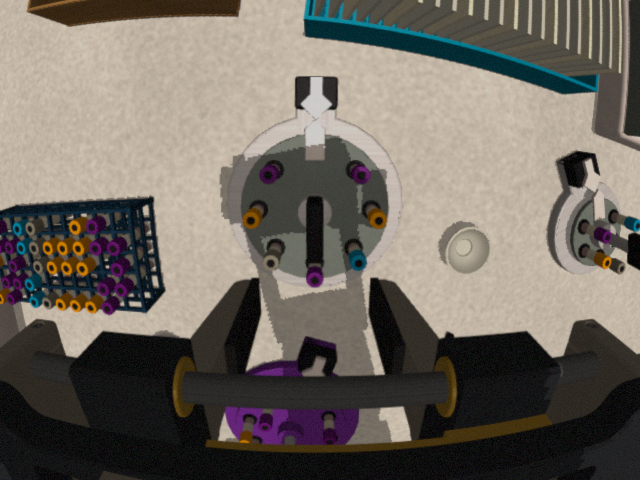

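The arrow (315,125) still points at the reader tip (316,117) after release, and the gripper is clear above the bar.

```bash
python3 -c "
from plant import workorder
print(workorder.hand_in())"
```

```text
the job is handed in; nothing more can be done
None
```

I turned the large carousel until its white arrow pointed at its reader tip, within about 2° by the camera images, then released it and handed the job in at about 7.7 s; the gripper was well clear and never went near the small carousel. The hand-in returned no verdict.

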